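# Dry-fit a laminated joiner's mallet

### The job

Dry-fit the laminated mallet on the assembly board, on which its lower cheek is already pinned. Lay the two core blocks on that cheek, one at each end and flush with its edges, slanted faces inward so that the slot between them widens away from the handle bearer; lay the handle with its flared end in the slot, end flush with the head, and its grip on the bearer; then close the head with the loose cheek on top, flush with the lower one. Leave the other tools where they are.

Things in the scene. Friction and masses are not known exactly. Their poses are not given: they have to be found in the camera images.
- assembly_board: Fixed T-shaped plywood board (15 mm). Origin under the mallet head's middle, at bench height; x away from the handle bearer, y left, z up. Lower cheek, dark wood, 64 (x) x 140 (y) x 20 mm, pinned over the origin, top z = 35. Pale end stops beyond its ends: inner faces y = +-72, x = +-24, tops z = 47, inner edges bevelled. Board x -209 to 50; y +-100 at the head, +-40 along the stem (x < -50)
- bearer_top (a point): top middle of the pale handle bearer, a flat block 32 (x) x 76 (y) mm on the stem of the board, at board x = -168, y = 0, z = 35 mm: level with the lower cheek's top
- core_left: Loose dark-wood core block, a right-angled trapezoid from above, 64 mm in x, 24 thick, 45 g. Origin on its underside. Parallel ends x = +-32; straight outer face y = +25; slanted face from y = -29.5 at x = -32 to y = -19.5 at x = +32. Mirror image of core_right. Goes on the lower cheek's +y end, axes along the board's, flush when its origin is at board (0, 45, 35)
- core_right: Loose dark-wood core block, mirror image of core_left: 64 mm in x, 24 thick, 45 g. Origin on its underside. Parallel ends x = +-32; straight outer face y = -25; slanted face from y = +29.5 at x = -32 to y = +19.5 at x = +32. Goes on the lower cheek's -y end, axes along the board's, flush when its origin is at board (0, -45, 35)
- mallet_handle: Loose pale-wood handle lying flat, 250 mm long, 23 thick, 130 g. Origin on its underside at the balance point; x towards the flared end. Tenon from x = 59 (24 wide) to its end x = 123 (44 wide); grip 30 wide from x = 30 to -110, end at -127. The slot between flush blocks leaves 3.5 mm each side. In place: axes along the board's, origin at board (-91, 0, 35), flared end flush with the head
- top_cheek: Loose dark-wood cheek, a plain board 64 (x) x 140 (y) x 20 mm, 110 g, twin of the lower cheek; either way round will do. Origin: middle of its underside. In place it rests on both core blocks, origin at board (0, 0, 59) mm, its long side along the board's y
- block_plane: block plane lying on the bench, 120 x 166 x 60 mm, a bystander: leave it alone; origin at the middle of its underside
- bench_dog_0: pale wooden bench dog standing upright, 28 mm across, 62 mm tall, a bystander: leave it alone; origin at the middle of its foot
- drill_case: red drill index case, shut, 69 x 130 x 59 mm, a bystander: leave it alone; origin at the middle of its underside
Mind the look-alikes: they are no part of the job. Leave any grey look-alike of the top_cheek alone.

How it is judged:
At the end, for the whole second after the job is handed in: Core blocks flat on the lower cheek, flush within 10 mm in x, 8 in y; slot between them wider away from the bearer; handle level on cheek and bearer, flared end in the slot, flush within 12 mm; loose cheek level on the blocks, flush within 10 mm; all square within 7 degrees, at rest (x of core_left in the frame of assembly_board between -0.01 and 0.01 m and y of core_left in the frame of assembly_board between 0.036 and 0.053 m and y of assembly_board in the frame of core_left between -0.055 and -0.034 m and z of core_left in the frame of assembly_board between 0.031 and 0.039 m and angle between each of core_left, core_right's own z axis and vertical below 0.08 rad and angle between the x axis of each of core_left, core_right, mallet_handle and the x axis of assembly_board, either way round below 0.125 rad and x of core_right in the frame of assembly_board between -0.01 and 0.01 m and y of core_right in the frame of assembly_board between -0.053 and -0.036 m and y of assembly_board in the frame of core_right between 0.034 and 0.055 m and z of core_right in the frame of assembly_board between 0.031 and 0.039 m and x of mallet_handle in the frame of assembly_board between -0.103 and -0.079 m and y of mallet_handle in the frame of assembly_board between -0.014 and 0.014 m and z of mallet_handle in the frame of assembly_board between 0.031 and 0.039 m and x of assembly_board in the frame of mallet_handle above 0.05 m and angle between each of mallet_handle, top_cheek's own z axis and vertical below 0.06 rad and x of top_cheek in the frame of assembly_board between -0.01 and 0.01 m and y of top_cheek in the frame of assembly_board between -0.01 and 0.01 m and z of top_cheek in the frame of assembly_board between 0.055 and 0.063 m and angle between the y axis of top_cheek and the y axis of assembly_board, either way round below 0.125 rad and linear speed of each of core_left, core_right, mallet_handle, top_cheek below 0.02 m/s); the robot touches nothing.
It fails at once if one of the other tools (block plane, drill case, bench dog) was shifted by more than 30 mm (distance of any of block_plane, drill_case, bench_dog_0 from where it was at the start of the episode above 0.03 m).
It also fails if it takes over 102 s, if anything falls off the work surface, if the arm or the gripper's body presses on something with over 40 N, if the wrist force passes 120 N, or if a joint passes its speed limit or range.

### The arm

A 6-joint arm with a two-finger parallel gripper is mounted at the origin on a cart in front of the work surface, level with it; the furniture and walls round the work are solid. World frame = base frame: x ahead of the robot, y to its left, z up, the work surface at z = 0. Lengths are in m, angles in rad, forces in N, time in s.
With the tool pointing down it reaches from about 0.35 to 0.975 m from the base axis. Payload 4.9 kg.
Tool frame: the origin (TCP) lies at the very end of the fingers, on their centre line; the grasp point (between the pads) lies 19 mm behind it; z points along the fingers, y is the line along which they close (so a half turn about z gives the same grasp; the last joint's range is limited). The gripper opens to 85 mm and grips with 20 to 120 N. Pads are 22 mm wide; open, the fingers measure 114 mm over their backs; the gripper's body (76 mm by 85 mm) begins 54 mm behind the grasp point. The pads swing forward as they close: fully open they stand 13 mm farther back than shut.
Start: joints at [1.016, 0.053, 1.613, -0, 1.476, -0.119], TCP at [0.264, 0.567, 0.231] pointing down, gripper open.
Joint ranges: [-3.01, 3.01], [-1.01, 2.22], [0.06, 2.58], [-1.02, 4.17], [0.09, 2.62], [-3.14, 3.14]. Speed limits (rad/s): [2.57, 2.57, 3.14, 3.14, 3.14, 3.14].

### API

Orientations are given as a rotation vector (axis times angle).
In Python, from station import get_obs, get_image, finish_job gives the robot as it stands. The module is installed in compiled form; this text tells all that it offers.
- The arm moves only by the tool carry_out, never from a script. Its argument "rows" is a list of rows, each a list of 7 numbers: the turn, a rotation vector about the tool's x, y, z as a fraction of full scale, then the shift along the tool's x, y, z as a fraction of full scale, then the closure, from -1 (fully open) to 1 (shut). A call has 1 to 5 rows; each row is the pose to reach, as a shift and turn from the pose commanded when the call began, along the tool's axes at that moment, turning the shorter way round; what a row does not reach only later rows make up. Full scale, the value 1, is 300 mm for a shift and pi rad for a turn. A row lasts 1/10 s, in which the tool goes at most 50 mm and 8.59 degrees, less where a joint would pass 70% of its speed; a pose out of reach is approached as far as the arm can. A call with a number of a shift or a turn outside -1 to 1 is refused whole. A call with a gripper value outside its range is refused whole. The fingers move at their own pace and stop on an object; "force" is the grip in N (left out, the last holds). Time passes only in rows, so rows that repeat a pose let the fingers close. It gives the time, the measured TCP pose, the force, the opening and the grip force at its end, in the units of the state.
- get_obs(): the state, without advancing time (a new reading comes with each control period).
- get_image(name): name is "side" or "top"; returns a dict with "img" (420x560x3 uint8, blue, green, red), "mtx" (3x3 intrinsics, pixels), "R" (3x3) and "t" (3): a world point X has camera coordinates R X + t. Camera axes: x right, y down, z forward; pixel columns grow to the right and rows downward; lengths in m; the calibration is good to about 2 mm. A picture is of the moment at which its call begins. There is no depth.
- finish_job(): hands the job in; it is judged then, once.
The state is a dict: "t": time; "q": joint angles; "dq": joint speeds; "effort": joint torques, N m; "tool_pos": TCP position; "tool_rot": TCP orientation; "contact_force": force on the tool from outside, world axes, zero at the start; "wrist_torque": the same for the moment, N m; "opening": finger opening in m; "grip_force": force on a finger pad.
Only numpy, scipy, OpenCV 4.12 (cv2) and the standard library are available. Lean on these libraries where they do the work, as an engineer would, in place of code of your own. Each camera call takes 0.05 s, during which the arm holds its last target. There are 200 camera calls.

## Working session

There is one attempt and no reset: what is moved stays moved. The work goes in short steps, Python scripts to look and compute and a tool call to move; the robot and the scene stay as the last step left them, time stands still between calls to the robot, and variables do not carry over. Pictures are saved under pics/ and viewed, at most 14 in all, crops included, and the job is handed in when it is done.

Besides the shell and the picture viewer there is one more tool, called after "Call:" by a JSON object that holds its "op" and its "data". carry_out: Moves the arm, as the interface text tells. Shift numbers are shares of 300 mm and turn numbers shares of pi rad, none past 1 either way. Its arguments: {"type":"object","properties":{"rows":{"type":"array"},"force":{"type":"number"}},"required":["rows"]}

```bash
mkdir -p pics; python3 - <<'E'
from station import get_obs,get_image
import cv2,pickle
o=get_obs();print({k:(v if not hasattr(v,'round') else v) for k,v in o.items()})
for n in("top","side"):
    d=get_image(n);pickle.dump(d,open(n+"0.pkl","wb"));cv2.imwrite(f"pics/{n}0.png",d["img"]);print(n,d["mtx"],d["R"],d["t"])
E
```

```text
{'t': 0.0, 'q': array([ 1.01597570e+00,  5.33210676e-02,  1.61431405e+00,  1.76098356e-06,
        1.47599444e+00, -1.19030381e-01]), 'dq': array([-0.00140254,  0.00092111,  0.00039872, -0.0005417 ,  0.00060925,
        0.00014073]), 'effort': array([ 5.06423839e-04, -3.93667638e+01, -3.70183110e+01, -1.06988006e-05,
        6.79108649e-03,  5.22571554e-06]), 'tool_pos': array([0.26351158, 0.56603869, 0.23007323]), 'tool_rot': array([-6.78987809e-01, -3.06664800e+00,  3.01811657e-03]), 'contact_force': array([-0.7130632 ,  0.07971237, -0.29273132]), 'wrist_torque': array([ 0.0251602 ,  0.02864154, -0.01455922]), 'grip_force': 0.0, 'opening': 0.08519162355610424}
top [[505.9664796    0.         267.71237395]
 [  0.         505.9664796  203.08564521]
 [  0.           0.           1.        ]] [[-5.05453044e-02 -9.98721760e-01 -1.36032609e-04]
 [-9.74034004e-01  4.93259538e-02 -2.20963141e-01]
 [ 2.20687407e-01 -1.10361488e-02 -9.75282150e-01]] [-0.1313597   0.58646938  1.63007768]
side [[427.49846507   0.         285.46757051]
 [  0.         427.49846507 213.20815701]
 [  0.           0.           1.        ]] [[-0.98978704 -0.14066463  0.02313177]
 [-0.07183438  0.35199476 -0.9332414 ]
 [ 0.12313179 -0.9253719  -0.3585044 ]] [0.56189167 0.14124886 0.98232998]
```

View pics/top0.png

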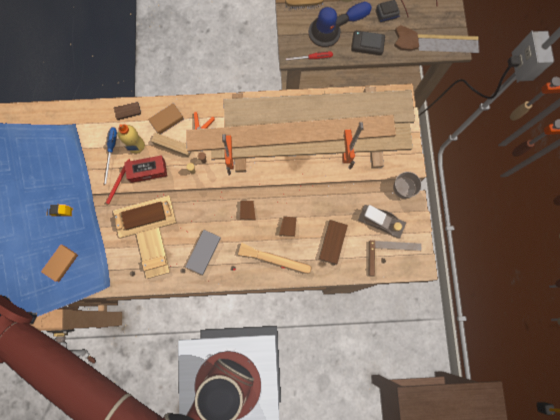

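View pics/side0.png

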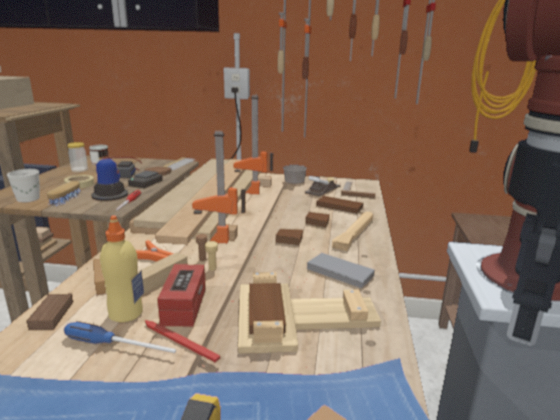

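The top view shows the board head at (145,215) with its bearer near (152,255). Two small dark blocks lie at (247,210) and (288,226), the handle at (273,258), a dark cheek at (333,242), and the grey look-alike at (203,252). The side view shows the same layout: blocks at (289,236) and (317,218), cheek at (340,204). Dark or brown pieces at (127,110), (59,262) and (372,258) have other shapes or are off-colour.

The dark cheek at (333,242) fits the description (dark wood, 64x140), while (203,252) is grey. I'll confirm this in one enlarged crop and measure contours.

```bash
cat > h.py <<'E'
import numpy as np,cv2,pickle
from station import get_obs,get_image
from scipy.spatial.transform import Rotation as Ro
def ray(d,uv,z):
    uv=np.atleast_2d(np.asarray(uv,float)); p=np.c_[uv,np.ones(len(uv))]@np.linalg.inv(d["mtx"]).T@d["R"]
    c=-d["R"].T@d["t"]; return (c+p*((z-c[2])/p[:,2])[:,None])[:,:2]
def proj(d,X):
    c=np.atleast_2d(X)@d["R"].T+d["t"]; c=c@d["mtx"].T; return c[:,:2]/c[:,2:]
def blobs(d,mask,box,z,amin=60):
    u0,v0,u1,v1=box; m=np.zeros_like(mask); m[v0:v1,u0:u1]=mask[v0:v1,u0:u1]
    m=cv2.morphologyEx(m,cv2.MORPH_OPEN,np.ones((3,3),np.uint8))
    for c in cv2.findContours(m,cv2.RETR_EXTERNAL,cv2.CHAIN_APPROX_NONE)[0]:
        if cv2.contourArea(c)<amin: continue
        P=ray(d,c[:,0],z)*1000; r=cv2.minAreaRect(P.astype(np.float32))
        yield c,P,r
def dark(im): 
    h=cv2.cvtColor(im,cv2.COLOR_BGR2HSV); return cv2.inRange(h,(0,60,20),(20,255,125))
def pale(im):
    h=cv2.cvtColor(im,cv2.COLOR_BGR2HSV); return cv2.inRange(h,(12,60,185),(30,255,255))
E
python3 - <<'E'
from h import *
d=pickle.load(open("top0.pkl","rb"));im=d["img"]
cv2.imwrite("pics/c1.png",cv2.resize(im[170:290,100:400],(800,320),interpolation=cv2.INTER_CUBIC))
cv2.imwrite("pics/c2.png",np.vstack([cv2.resize(im[195:245,225:360],(800,296),interpolation=cv2.INTER_CUBIC),cv2.resize(im[190:280,105:270],(550,300),interpolation=cv2.INTER_CUBIC) if 0 else np.zeros((1,800,3),np.uint8)]))
for p in [(247,210),(288,226),(333,242),(273,258),(145,215),(203,252)]: print(p,im[p[1],p[0]],cv2.cvtColor(im,cv2.COLOR_BGR2HSV)[p[1],p[0]])
for z,box in((.022,(230,190,310,240)),(.02,(310,210,352,275)),(.035,(110,190,180,280))):
  for c,P,r in blobs(d,dark(im),box,z):
    ap=cv2.approxPolyDP(c,2.0,True)[:,0]
    print(cv2.contourArea(c),"cen",np.round(r[0],1),"size",np.round(r[1],1),"ang",round(r[2],1)); print(np.c_[ap,np.round(ray(d,ap,z)*1000)].tolist())
for c,P,r in blobs(d,pale(im),(230,240,315,280),.023):
    ap=cv2.approxPolyDP(c,1.2,True)[:,0]; print("handle",np.round(r[0],1),np.round(r[1],1),r[2]);print(np.c_[ap,np.round(ray(d,ap,.023)*1000)].tolist())
E
```

```text
(247, 210) [ 54  77 115] [ 11 135 115]
(288, 226) [ 56  79 118] [ 11 134 118]
(333, 242) [ 54  76 111] [ 12 131 111]
(273, 258) [127 186 228] [ 18 113 228]
(145, 215) [ 46  72 113] [ 12 151 113]
(203, 252) [140 139 144] [174   9 144]
220.0 cen [ 505.2 -222.9] size [51.5 62.8] ang 82.7
[[284.0, 217.0, 537.0, -214.0], [279.0, 234.0, 480.0, -194.0], [294.0, 235.0, 474.0, -245.0], [295.0, 218.0, 532.0, -252.0]]
222.0 cen [568.4 -89.3] size [48.2 63.1] ang 87.1
[[241.0, 201.0, 601.0, -70.0], [240.0, 219.0, 538.0, -64.0], [254.0, 219.0, 536.0, -112.0], [252.0, 202.0, 596.0, -108.0]]
726.0 cen [ 442.5 -373.2] size [ 64.1 144.6] ang 70.4
[[329.0, 221.0, 516.0, -367.0], [319.0, 259.0, 388.0, -324.0], [335.0, 264.0, 369.0, -376.0], [346.0, 225.0, 499.0, -424.0]]
700.5 cen [564. 265.] size [ 63.3 142.1] ang 12.8
[[161.0, 203.0, 605.0, 203.0], [122.0, 212.0, 580.0, 335.0], [125.0, 229.0, 521.0, 324.0], [164.0, 219.0, 549.0, 193.0]]
handle [ 394.8 -166. ] [284.1 130.8] 87.10155487060547
[[230.0, 240.0, 467.0, -27.0], [230.0, 263.0, 390.0, -25.0], [236.0, 264.0, 385.0, -45.0], [236.0, 269.0, 369.0
[... 505 characters left out ...]
 259.0, 399.0, -102.0], [238.0, 257.0, 408.0, -52.0], [234.0, 254.0, 419.0, -39.0], [236.0, 245.0, 449.0, -47.0], [240.0, 243.0, 455.0, -61.0], [239.0, 254.0, 418.0, -56.0], [256.0, 256.0, 409.0, -113.0], [306.0, 272.0, 347.0, -277.0], [310.0, 271.0, 350.0, -290.0], [309.0, 265.0, 370.0, -289.0], [311.0, 264.0, 373.0, -295.0], [312.0, 271.0, 349.0, -297.0], [314.0, 271.0, 349.0, -304.0], [314.0, 261.0, 382.0, -306.0], [308.0, 261.0, 383.0, -286.0], [307.0, 265.0, 370.0, -282.0], [300.0, 262.0, 381.0, -259.0], [303.0, 259.0, 391.0, -270.0], [314.0, 259.0, 389.0, -307.0], [314.0, 240.0, 453.0, -311.0], [292.0, 240.0, 457.0, -237.0], [291.0, 242.0, 450.0, -233.0], [280.0, 240.0, 459.0, -196.0]]
```

View pics/c1.png

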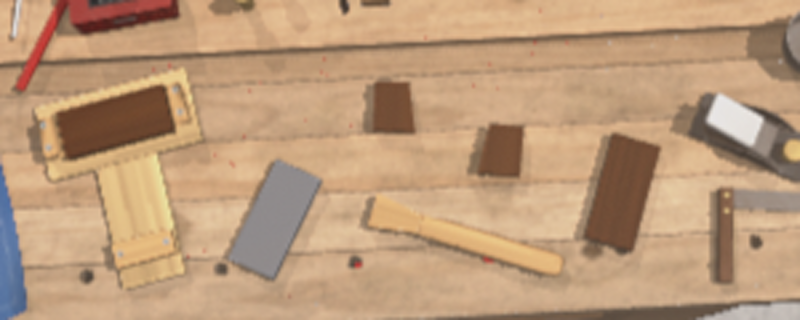

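View pics/c2.png

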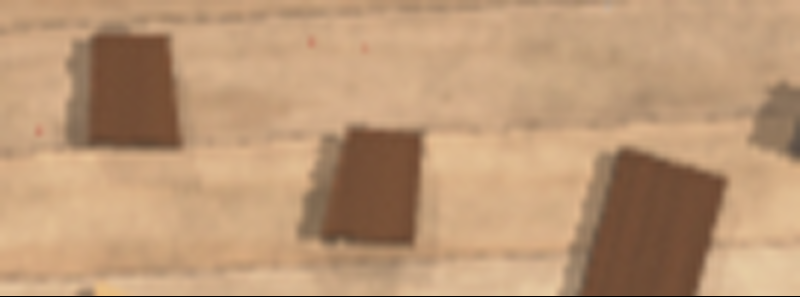

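The crop confirms it. The dark plain board at crop (622,192) is the top_cheek and the grey one at (275,220) is the look-alike. The block at top-image (247,210) has its straight face left and slanted face right, wide end towards the robot, so it is core_left. The block at (288,226) is its mirror, so it is core_right.

```bash
cat >> h.py <<'E'
def pose(x,y,z,yaw,near=None):  # yaw deg: azimuth of tool y (mod 180), tool z down
    c=[]
    for a in (yaw,yaw+180):
        a=np.radians(a); yy=np.array([np.cos(a),np.sin(a),0]); zz=np.array([0,0,-1.]); c.append(Ro.from_matrix(np.c_[np.cross(yy,zz),yy,zz]))
    if near is not None: c.sort(key=lambda r:(near.inv()*r).magnitude())
    return np.array([x,y,z])/1000.,c[0]
def plan(ws,start=None):  # ws: (x,y,z mm, yaw deg); prints each leg in move units
    o=get_obs(); p,r=(o["tool_pos"],Ro.from_rotvec(o["tool_rot"]))
    print("now",np.round(p*1000,1),"yaw",round(np.degrees(np.arctan2(*r.as_matrix()[1::-1,1])),1),"q6",round(o["q"][5],2),"t",round(o["t"],2),"F",np.round(o["contact_force"],1),"open",round(o["opening"],4))
    for w in ws:
        P,Rn=pose(*w,near=r); d=r.inv().apply(P-p); t=(r.inv()*Rn).as_rotvec()
        print(w,"turn",np.round(t/np.pi,4),"shift",np.round(d/.3,4),"dist",round(np.linalg.norm(d)*1000),"ang",round(np.degrees(np.linalg.norm(t))))
        p,r=P,Rn
E
python3 - <<'E'
from h import *
plan([(420,230,180,0),(540,10,150,-4),(570.5,-89,80,-4),(570.5,-89,0,-4)])
d=pickle.load(open("side0.pkl","rb"));im=d["img"]
for z,box in((.035,(235,270,300,345)),(.024,(265,222,335,250)),(.02,(310,190,370,215))):
  for c,P,r in blobs(d,dark(im),box,z):
    ap=cv2.approxPolyDP(c,2.0,True)[:,0]; print(np.round(r[0],1),np.round(r[1],1),round(r[2],1),np.c_[ap,np.round(ray(d,ap,z)*1000)].tolist())
d=pickle.load(open("top0.pkl","rb"));im=d["img"]
h=cv2.cvtColor(im,cv2.COLOR_BGR2HSV)
for p in[(250,252),(265,257),(285,262),(300,267),(265,245),(285,252),(270,270)]:print(p,h[p[1],p[0]])
E
```

```text
now [263.5 566.1 230.2] yaw 65.0 q6 -0.12 t 0.1 F [-0.3 -0.3  0.2] open 0.0852
(420, 230, 180, 0) turn [-6.000e-04  3.000e-04  3.613e-01] shift [-0.9458 -0.7951  0.1686] dist 374 ang 65
(540, 10, 150, -4) turn [0.     0.     0.0222] shift [-0.7333  0.4     0.1   ] dist 252 ang 4
(570.5, -89, 80, -4) turn [0. 0. 0.] shift [-0.3221  0.1244  0.2333] dist 125 ang 0
(570.5, -89, 0, -4) turn [0. 0. 0.] shift [0.     0.     0.2667] dist 80 ang 0
[586.5 272.3] [ 25.9 116.5] 19.0 [[251.0, 285.0, 606.0, 218.0], [251.0, 316.0, 584.0, 320.0], [253.0, 319.0, 578.0, 328.0], [264.0, 319.0, 560.0, 325.0], [265.0, 312.0, 562.0, 304.0], [260.0, 314.0, 570.0, 311.0], [263.0, 308.0, 568.0, 292.0], [258.0, 308.0, 577.0, 294.0], [254.0, 285.0, 600.0, 216.0]]
[550.  261.8] [ 22.  115.9] 13.1 [[270.0, 284.0, 570.0, 207.0], [272.0, 316.0, 548.0, 314.0], [283.0, 318.0, 528.0, 316.0], [279.0, 284.0, 553.0, 204.0]]
[567.7 -49. ] [64.3 92. ] 6.1 [[276.0, 235.0, 601.0, -56.0], [276.0, 242.0, 594.0, -14.0], [298.0, 245.0, 538.0, -7.0], [301.0, 239.0, 535.0, -43.0], [301.0, 231.0, 540.0, -94.0], [288.0, 230.0, 575.0, -94.0], [286.0, 233.0, 577.0, -73.0], [280.0, 230.0, 596.0, -90.0]]
[ 499.  -148.1] [54.7 35.7] 11.3 [[308.0, 222.0, 528.0, -161.0], [321.0, 227.0, 490.0, -132.0], [327.0, 224.0, 475.0, -156.0]]
[ 445.3 -335.1] [ 96.8 149.2] 71.4 [[317.0, 201.0, 517.0, -354.0], [318.0, 206.0, 510.0, -307.0], [355.0, 213.0, 397.0, -269.0], [362.0, 208.0, 375.0, -317.0], [361.0, 203.0, 377.0, -363.0], [327.0, 197.0, 487.0, -400.0]]
[ 394.4 -451.2] [40.  92.1] 83.4 [[342.0, 192.0, 439.0, -464.0], [348.0, 195.0, 419.0, -436.0], [369.0, 196.0, 349.0, -440.0], [363.0, 193.0, 368.0, -468.0]]
(250, 252) [ 17 115 223]
(265, 257) [ 17 115 224]
(285, 262) [ 17 112 227]
(300, 267) [ 17 114 228]
(265, 245) [ 16  86 210]
(285, 252) [ 15  87 212]
(270, 270) [ 15  90 203]
```

Call:
{"op": "carry_out", "data": {"rows": [[0, 0, 0.18, -0.473, -0.3975, 0.084, -1], [0, 0, 0.18, -0.473, -0.3975, 0.084, -1], [0, 0, 0.18, -0.473, -0.3975, 0.084, -1], [0, 0, 0.18, -0.473, -0.3975, 0.084, -1], [0, 0, 0.18, -0.473, -0.3975, 0.084, -1]]}}

```text
t: 0.6
tool_pos: [0.3429, 0.3949, 0.2045]
tool_rot: [1.516, 2.751, -0.005]
contact_force: [-1.0, 0.9, -0.3]
opening: 0.0853
grip_force: 0.0
```

Call:
{"op": "carry_out", "data": {"rows": [[0, 0, 0.181, -0.6125, -0.081, 0.084, -1], [0, 0, 0.181, -0.6125, -0.081, 0.084, -1], [0, 0, 0.181, -0.6125, -0.081, 0.084, -1], [0, 0, 0.181, -0.6125, -0.081, 0.084, -1], [0, 0, 0.181, -0.6125, -0.081, 0.084, -1]]}}

```text
t: 1.1
tool_pos: [0.4215, 0.228, 0.1799]
tool_rot: [-2.227, -2.216, 0.003]
contact_force: [-0.5, 0.3, 0.6]
opening: 0.0853
grip_force: 0.0
```

Call:
{"op": "carry_out", "data": {"rows": [[0, 0, 0.022, -0.733, 0.4, 0.1, -1], [0, 0, 0.022, -0.733, 0.4, 0.1, -1], [0, 0, 0.022, -0.733, 0.4, 0.1, -1], [0, 0, 0.022, -0.733, 0.4, 0.1, -1], [0, 0, 0.022, -0.733, 0.4, 0.1, -1]]}}

```text
t: 1.6
tool_pos: [0.5409, 0.0126, 0.1511]
tool_rot: [-2.293, -2.148, -0.002]
contact_force: [-0.4, 1.1, -0.7]
opening: 0.0853
grip_force: 0.0
```

```bash
python3 - <<'E'
from h import *
plan([(570.5,-89,80,-4),(570.5,-89,8,-4),(570.5,-89,-2,-4)])
d=get_image("top");im=d["img"];pickle.dump(d,open("top1.pkl","wb"))
h=cv2.cvtColor(im,cv2.COLOR_BGR2HSV);m=cv2.inRange(h,(15,103,180),(20,160,255))
for c,P,r in blobs(d,m,(225,235,325,285),.023,150):
    ap=cv2.approxPolyDP(c,1.2,True)[:,0]; print("handle",np.round(r[0],1),np.round(r[1],1),r[2],"centroid",P.mean(0));print(np.c_[ap,np.round(ray(d,ap,.023)*1000)].tolist())
E
```

```text
now [540.9  12.6 151.1] yaw -3.7 q6 -0.05 t 1.6 F [-0.4  1.1 -0.7] open 0.0853
(570.5, -89, 80, -4) turn [ 0.0002 -0.0003  0.0014] shift [-0.3317  0.1205  0.2369] dist 128 ang 0
(570.5, -89, 8, -4) turn [0. 0. 0.] shift [0.   0.   0.24] dist 72 ang 0
(570.5, -89, -2, -4) turn [0. 0. 0.] shift [0.     0.     0.0333] dist 10 ang 0
handle [ 393.5 -174. ] [249.   38.4] 69.47150421142578 centroid [ 394.98213593 -171.61104322]
[[238.0, 254.0, 419.0, -53.0], [254.0, 256.0, 409.0, -106.0], [301.0, 271.0, 351.0, -260.0], [310.0, 271.0, 350.0, -290.0], [310.0, 266.0, 366.0, -292.0], [307.0, 264.0, 373.0, -282.0], [298.0, 262.0, 382.0, -252.0], [296.0, 265.0, 372.0, -245.0], [268.0, 256.0, 407.0, -153.0], [267.0, 253.0, 417.0, -150.0], [263.0, 254.0, 414.0, -137.0], [262.0, 252.0, 421.0, -134.0], [256.0, 251.0, 426.0, -114.0], [244.0, 244.0, 451.0, -74.0], [241.0, 244.0, 452.0, -64.0]]
```

Call:
{"op": "carry_out", "data": {"rows": [[0, 0, 0, -0.3317, 0.1205, 0.237, -1], [0, 0, 0, -0.3317, 0.1205, 0.237, -1], [0, 0, 0, -0.3317, 0.1205, 0.237, -1], [0, 0, 0, -0.3317, 0.1205, 0.237, -1], [0, 0, 0, -0.3317, 0.1205, 0.237, -1]]}}

```text
t: 2.15
tool_pos: [0.5692, -0.0877, 0.0797]
tool_rot: [-2.294, -2.144, -0.0]
contact_force: [0.0, -0.4, 0.2]
opening: 0.0853
grip_force: 0.0
```

Call:
{"op": "carry_out", "data": {"rows": [[0, 0, 0, 0, 0, 0.12, -1], [0, 0, 0, 0, 0, 0.2, -1], [0, 0, 0, 0, 0, 0.24, -1], [0, 0, 0, 0, 0, 0.265, -1], [0, 0, 0, 0, 0, 0.265, -1]]}}

```text
t: 2.65
tool_pos: [0.5692, -0.088, 0.0007]
tool_rot: [-2.294, -2.146, -0.0]
contact_force: [-1.0, -1.0, -0.2]
opening: 0.0855
grip_force: 0.0
```

Call:
{"op": "carry_out", "data": {"rows": [[0, 0, 0, 0, 0, 0, 1], [0, 0, 0, 0, 0, 0, 1], [0, 0, 0, 0, 0, 0, 1], [0, 0, 0, 0, 0, 0, 1], [0, 0, 0, 0, 0, 0, 1]], "force": 30}}

```text
t: 3.15
tool_pos: [0.5706, -0.0892, 0.0025]
tool_rot: [2.294, 2.143, 0.003]
contact_force: [-0.9, 0.6, 7.1]
opening: 0.0633
grip_force: 33.7
```

```bash
python3 - <<'E'
from h import *
d=pickle.load(open("top0.pkl","rb"));im=cv2.resize(d["img"],None,fx=4,fy=4,interpolation=cv2.INTER_CUBIC)
m=dark(im)
u0,v0,u1,v1=[4*k for k in(112,190,175,240)];k=np.zeros_like(m);k[v0:v1,u0:u1]=m[v0:v1,u0:u1];k=cv2.morphologyEx(k,cv2.MORPH_OPEN,np.ones((9,9),np.uint8))
c=max(cv2.findContours(k,cv2.RETR_EXTERNAL,cv2.CHAIN_APPROX_NONE)[0],key=cv2.contourArea)[:,0]
P=ray(d,(c+.5)/4-.5,.035)*1000
r=cv2.minAreaRect(P.astype(np.float32));print(r)
C=P.mean(0);a=np.radians(12);ex=np.array([np.cos(a),np.sin(a)]);ey=np.array([-ex[1],ex[0]])
L=np.c_[(P-r[0])@ex,(P-r[0])@ey]
for n,s in(("+x",(L[:,0]>22)&(abs(L[:,1])<55)),("-x",(L[:,0]<-22)&(abs(L[:,1])<55)),("+y",(L[:,1]>60)&(abs(L[:,0])<22)),("-y",(L[:,1]<-60)&(abs(L[:,0])<22))):
    vx,vy,x,y=cv2.fitLine(P[s].astype(np.float32),cv2.DIST_HUBER,0,.01,.01).ravel();print(n,"mean",np.round([x,y],1),"az",round(np.degrees(np.arctan2(vy,vx)),1),"loc",np.round(L[s].mean(0),1))
print("bearer c1 guess",ray(d,[(154.7,262.6)],.035)*1000)
# bearer crop
x=d["img"][180:290,105:185];cv2.imwrite("pics/c3.png",cv2.resize(x,None,fx=5,fy=5,interpolation=cv2.INTER_CUBIC))
E
```

```text
((564.0100708007812, 264.51519775390625), (64.3021469116211, 143.10145568847656), 12.804443359375)
+x mean [594.7 271.1] az -77.3 loc [31.4  0.1]
-x mean [533.6 257.2] az -77.2 loc [-31.3   0.2]
+y mean [549.7 332.7] az 14.4 loc [ 0.1 69.6]
-y mean [578.6 195.4] az 12.8 loc [ -0.1 -70.6]
bearer c1 guess [[402.37251944 224.33409062]]
```

View pics/c3.png

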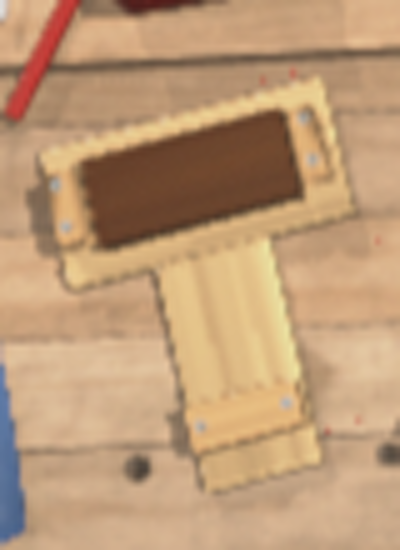

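The crop shows the bearer centred near image (154,263), which agrees with the board pose: origin (564,264), yaw 12.8°.

```bash
cat >> h.py <<'E'
O=np.array([564.2,264.3]);YB=12.8
def B(x,y):
    a=np.radians(YB); return tuple(np.round(O+[x*np.cos(a)-y*np.sin(a),x*np.sin(a)+y*np.cos(a)],1))
E
python3 - <<'E'
from h import *
x=B(0,44.5);plan([(570.5,-89,100,-4),(565,110,110,4),x+(110,YB),x+(52,YB),x+(39,YB)])
E
```

```text
now [570.6 -89.2   2.5] yaw -3.9 q6 -0.22 t 3.15 F [-0.9  0.6  7.1] open 0.0633
(570.5, -89, 100, -4) turn [0.001  0.0001 0.0005] shift [ 0.0004  0.0005 -0.325 ] dist 97 ang 0
(565, 110, 110, 4) turn [ 0.      0.     -0.0444] shift [ 0.6604 -0.0646 -0.0333] dist 199 ang 8
(np.float64(554.3), np.float64(307.7), 110, 12.8) turn [ 0.      0.     -0.0489] shift [0.6599 0.0104 0.    ] dist 198 ang 9
(np.float64(554.3), np.float64(307.7), 52, 12.8) turn [0. 0. 0.] shift [0.     0.     0.1933] dist 58 ang 0
(np.float64(554.3), np.float64(307.7), 39, 12.8) turn [0. 0. 0.] shift [0.     0.     0.0433] dist 13 ang 0
```

Call:
{"op": "carry_out", "data": {"rows": [[0, 0, 0, 0, 0, -0.1, 1], [0, 0, 0, 0, 0, -0.2, 1], [0, 0, 0, 0, 0, -0.33, 1], [0, 0, 0, 0, 0, -0.33, 1]]}}

```text
t: 3.55
tool_pos: [0.5732, -0.0901, 0.1065]
tool_rot: [2.288, 2.137, 0.009]
contact_force: [0.8, -1.0, 0.4]
opening: 0.0636
grip_force: 33.5
```

Call:
{"op": "carry_out", "data": {"rows": [[0, 0, -0.0444, 0.12, -0.012, -0.033, 1], [0, 0, -0.0444, 0.3, -0.03, -0.033, 1], [0, 0, -0.0444, 0.46, -0.046, -0.033, 1], [0, 0, -0.0444, 0.66, -0.0646, -0.033, 1], [0, 0, -0.0444, 0.66, -0.0646, -0.033, 1]]}}

```text
t: 4.05
tool_pos: [0.5621, 0.1139, 0.1087]
tool_rot: [-2.135, -2.302, -0.0]
contact_force: [-0.1, -0.9, -0.7]
opening: 0.0635
grip_force: 33.5
```

Call:
{"op": "carry_out", "data": {"rows": [[0, 0, -0.0489, 0.16, 0.003, 0, 1], [0, 0, -0.0489, 0.32, 0.006, 0, 1], [0, 0, -0.0489, 0.48, 0.008, 0, 1], [0, 0, -0.0489, 0.6, 0.01, 0, 1], [0, 0, -0.0489, 0.66, 0.0104, 0, 1]]}}

```text
t: 4.55
tool_pos: [0.5517, 0.3098, 0.1087]
tool_rot: [-1.955, -2.458, 0.001]
contact_force: [0.4, -0.6, -1.6]
opening: 0.0633
grip_force: 33.5
```

```bash
python3 - <<'E'
from h import *
x=B(0,44.5);plan([x+(110,YB),x+(52,YB),x+(40,YB)])
E
```

```text
now [551.7 309.8 108.7] yaw 13.0 q6 0.17 t 4.55 F [ 0.4 -0.6 -1.6] open 0.0633
(np.float64(554.3), np.float64(307.7), 110, 12.8) turn [-0.0003  0.      0.0012] shift [-0.0086  0.007  -0.0044] dist 4 ang 0
(np.float64(554.3), np.float64(307.7), 52, 12.8) turn [0. 0. 0.] shift [0.     0.     0.1933] dist 58 ang 0
(np.float64(554.3), np.float64(307.7), 40, 12.8) turn [0. 0. 0.] shift [0.   0.   0.04] dist 12 ang 0
```

Call:
{"op": "carry_out", "data": {"rows": [[0, 0, 0, -0.002, 0.003, 0.06, 1], [0, 0, 0, -0.002, 0.003, 0.12, 1], [0, 0, 0, -0.002, 0.003, 0.165, 1], [0, 0, 0, -0.002, 0.003, 0.165, 1], [0, 0, 0, -0.002, 0.003, 0.165, 1]]}}

```text
t: 5.05
tool_pos: [0.553, 0.306, 0.0588]
tool_rot: [-1.959, -2.454, 0.003]
contact_force: [0.5, -0.2, -0.3]
opening: 0.0634
grip_force: 33.5
```

```bash
python3 - <<'E'
from h import *
x=B(0,44.5);plan([x+(60,YB),x+(40,YB)])
a=get_image("side")["img"][220:370,200:400];b=get_image("top")["img"][160:280,90:250]
cv2.imwrite("pics/p1.png",np.hstack([cv2.resize(a,(400,300),interpolation=3),cv2.resize(b,(400,300),interpolation=3)]))
E
```

```text
now [553.  306.   58.8] yaw 12.8 q6 0.16 t 5.05 F [ 0.5 -0.2 -0.3] open 0.0634
(np.float64(554.3), np.float64(307.7), 60, 12.8) turn [-0.0006  0.0002 -0.    ] shift [ 0.0045  0.0055 -0.004 ] dist 2 ang 0
(np.float64(554.3), np.float64(307.7), 40, 12.8) turn [0. 0. 0.] shift [0.     0.     0.0667] dist 20 ang 0
```

View pics/p1.png

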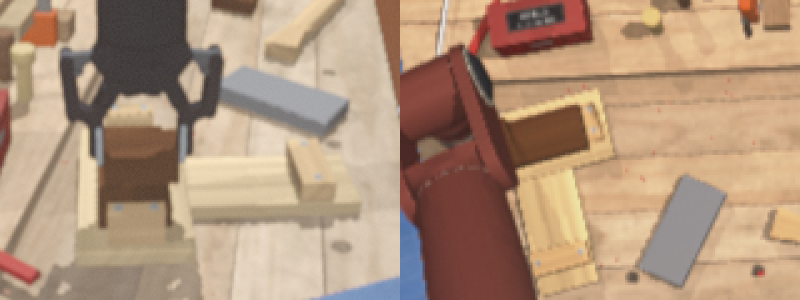

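The side view at (140,170) shows the block held level above the cheek's +y end, between the cheek edges. I'll lower it.

Call:
{"op": "carry_out", "data": {"rows": [[0, 0, 0, 0.003, 0.004, 0.03, 1], [0, 0, 0, 0.003, 0.004, 0.05, 1], [0, 0, 0, 0.003, 0.004, 0.064, 1], [0, 0, 0, 0.003, 0.004, 0.068, 1], [0, 0, 0, 0.003, 0.004, 0.068, 1]]}}

```text
t: 5.65
tool_pos: [0.554, 0.3085, 0.0391]
tool_rot: [-1.958, -2.456, 0.001]
contact_force: [1.0, 0.4, 0.3]
opening: 0.0632
grip_force: 33.5
```

Call:
{"op": "carry_out", "data": {"rows": [[0, 0, 0, 0, 0, 0.003, 1], [0, 0, 0, 0, 0, 0.003, 1]]}}

```text
t: 5.85
tool_pos: [0.5544, 0.3086, 0.0388]
tool_rot: [1.958, 2.457, 0.0]
contact_force: [0.3, 0.1, -0.6]
opening: 0.0632
grip_force: 33.5
```

Call:
{"op": "carry_out", "data": {"rows": [[0, 0, 0, 0, 0, 0, -1], [0, 0, 0, 0, 0, 0, -1], [0, 0, 0, 0, 0, 0, -1], [0, 0, 0, 0, 0, 0, -1]]}}

```text
t: 6.25
tool_pos: [0.5544, 0.3086, 0.0388]
tool_rot: [1.958, 2.457, 0.0]
contact_force: [0.9, 0.7, 0.3]
opening: 0.0854
grip_force: 0.0
```

Call:
{"op": "carry_out", "data": {"rows": [[0, 0, 0, 0, 0, -0.07, -1], [0, 0, 0, 0, 0, -0.2, -1], [0, 0, 0, 0, 0, -0.3, -1]]}}

```text
t: 6.55
tool_pos: [0.5544, 0.3086, 0.1302]
tool_rot: [1.958, 2.456, 0.001]
contact_force: [0.6, -0.1, 0.1]
opening: 0.0854
grip_force: 0.0
```

```bash
python3 - <<'E'
from h import *
plan([B(40,-60)+(125,5),(520,50,120,0),(508,-226.5,100,-7),(508,-226.5,5,-7)])
E
```

```text
now [554.4 308.6 130.2] yaw 12.9 q6 0.17 t 6.55 F [ 0.6 -0.1  0.1] open 0.0854
(np.float64(616.5), np.float64(214.7), 125, 5) turn [ 0.0002 -0.      0.0438] shift [-0.3512  0.132   0.0174] dist 113 ang 8
(520, 50, 120, 0) turn [0.     0.     0.0278] shift [-0.5189 -0.3683  0.0167] dist 191 ang 5
(508, -226.5, 100, -7) turn [0.     0.     0.0389] shift [-0.9217 -0.04    0.0667] dist 277 ang 7
(508, -226.5, 5, -7) turn [0. 0. 0.] shift [0.     0.     0.3167] dist 95 ang 0
```

Call:
{"op": "carry_out", "data": {"rows": [[0, 0, 0.055, -0.16, -0.054, 0.033, -1], [0, 0, 0.055, -0.765, -0.26, 0.033, -1], [0, 0, 0.055, -0.765, -0.26, 0.033, -1], [0, 0, 0.055, -0.765, -0.26, 0.033, -1], [0, 0, 0.055, -0.765, -0.26, 0.033, -1]]}}

```text
t: 7.05
tool_pos: [0.5289, 0.0653, 0.119]
tool_rot: [2.163, 2.278, 0.0]
contact_force: [1.2, 1.1, 0.9]
opening: 0.0855
grip_force: 0.0
```

Call:
{"op": "carry_out", "data": {"rows": [[0, 0, 0.055, -0.8, -0.1, 0.06, -1], [0, 0, 0.055, -0.8, -0.1, 0.06, -1], [0, 0, 0.055, -0.8, -0.1, 0.06, -1], [0, 0, 0.055, -0.8, -0.1, 0.06, -1], [0, 0, 0.055, -0.8, -0.1, 0.06, -1]]}}

```text
t: 7.55
tool_pos: [0.5115, -0.1763, 0.101]
tool_rot: [2.352, 2.082, 0.0]
contact_force: [-0.1, 1.7, 0.4]
opening: 0.0854
grip_force: 0.0
```

```bash
python3 - <<'E'
from h import *
plan([(508,-226.5,80,-7),(508,-226.5,5,-7)])
d=get_image("top");im=d["img"];pickle.dump(d,open("top2.pkl","wb"))
cv2.imwrite("pics/p2.png",cv2.resize(im[180:280,105:205],(600,600),interpolation=3))
E
```

```text
now [ 511.5 -176.3  101. ] yaw -7.0 q6 -0.35 t 7.55 F [-0.1  1.7  0.4] open 0.0854
(508, -226.5, 80, -7) turn [0.0002 0.0001 0.0001] shift [-0.1675  0.0088  0.07  ] dist 55 ang 0
(508, -226.5, 5, -7) turn [0. 0. 0.] shift [0.   0.   0.25] dist 75 ang 0
```

View pics/p2.png

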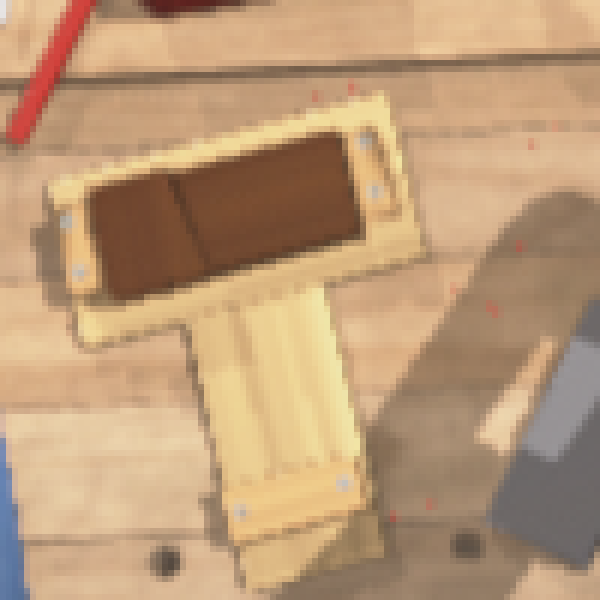

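The view shows core_left seated flush at the +y end, corners (95,185), (170,170), (208,270) and (110,298). Its slot side is slanted so that the slot widens away from the bearer. Next is core_right.

Call:
{"op": "carry_out", "data": {"rows": [[0, 0, 0, -0.1675, 0.0088, 0.07, -1], [0, 0, 0, -0.1675, 0.0088, 0.07, -1], [0, 0, 0, -0.1675, 0.0088, 0.07, -1], [0, 0, 0, -0.1675, 0.0088, 0.07, -1]]}}

```text
t: 8.0
tool_pos: [0.5087, -0.2232, 0.08]
tool_rot: [-2.351, -2.084, -0.001]
contact_force: [0.0, 0.2, 0.2]
opening: 0.0854
grip_force: 0.0
```

Call:
{"op": "carry_out", "data": {"rows": [[0, 0, 0, 0, 0, 0.12, -1], [0, 0, 0, 0, 0, 0.2, -1], [0, 0, 0, 0, 0, 0.25, -1], [0, 0, 0, 0, 0, 0.25, -1]]}}

```text
t: 8.4
tool_pos: [0.5073, -0.222, 0.0028]
tool_rot: [-2.347, -2.082, 0.002]
contact_force: [-0.7, -0.4, 0.1]
opening: 0.0852
grip_force: 0.0
```

Call:
{"op": "carry_out", "data": {"rows": [[0, 0, 0, 0, 0, 0, 1], [0, 0, 0, 0, 0, 0, 1], [0, 0, 0, 0, 0, 0, 1], [0, 0, 0, 0, 0, 0, 1], [0, 0, 0, 0, 0, 0, 1]]}}

```text
t: 8.9
tool_pos: [0.51, -0.2247, 0.0067]
tool_rot: [2.349, 2.081, 0.002]
contact_force: [0.2, 0.7, 6.6]
opening: 0.0632
grip_force: 35.1
```

```bash
python3 - <<'E'
from h import *
x=B(0,-45);plan([(508,-226.5,110,-7),(530,0,110,5),x+(110,YB),x+(60,YB)])
E
```

```text
now [ 510.  -224.7    6.7] yaw -6.9 q6 -0.43 t 8.9 F [0.2 0.7 6.6] open 0.0632
(508, -226.5, 110, -7) turn [0.001  0.0003 0.0004] shift [-0.007  -0.0048 -0.3443] dist 103 ang 0
(530, 0, 110, 5) turn [ 0.      0.     -0.0667] shift [ 0.7583 -0.0192  0.    ] dist 228 ang 12
(np.float64(574.2), np.float64(220.4), 110, 12.8) turn [ 0.      0.     -0.0433] shift [0.719  0.2108 0.    ] dist 225 ang 8
(np.float64(574.2), np.float64(220.4), 60, 12.8) turn [0. 0. 0.] shift [0.     0.     0.1667] dist 50 ang 0
```

Call:
{"op": "carry_out", "data": {"rows": [[0, 0, 0, 0, 0, -0.1, 1], [0, 0, 0, 0, 0, -0.22, 1], [0, 0, 0, 0, 0, -0.345, 1], [0, 0, 0, 0, 0, -0.345, 1]]}}

```text
t: 9.3
tool_pos: [0.5121, -0.2263, 0.115]
tool_rot: [2.343, 2.076, 0.005]
contact_force: [0.4, 0.0, -0.3]
opening: 0.0635
grip_force: 34.3
```

Call:
{"op": "carry_out", "data": {"rows": [[0, 0, -0.0667, 0.14, -0.004, 0, 1], [0, 0, -0.0667, 0.3, -0.01, 0, 1], [0, 0, -0.0667, 0.46, -0.012, 0, 1], [0, 0, -0.0667, 0.61, -0.016, 0, 1], [0, 0, -0.0667, 0.7583, -0.0192, 0, 1]]}}

```text
t: 9.8
tool_pos: [0.5295, 0.0043, 0.1074]
tool_rot: [-2.121, -2.317, 0.001]
contact_force: [0.5, -0.5, -0.8]
opening: 0.0632
grip_force: 34.3
```

Call:
{"op": "carry_out", "data": {"rows": [[0, 0, -0.0433, 0.16, 0.047, 0, 1], [0, 0, -0.0433, 0.32, 0.094, 0, 1], [0, 0, -0.0433, 0.48, 0.14, 0, 1], [0, 0, -0.0433, 0.62, 0.18, 0, 1], [0, 0, -0.0433, 0.71, 0.208, 0, 1]]}}

```text
t: 10.3
tool_pos: [0.5729, 0.223, 0.1073]
tool_rot: [-1.955, -2.458, 0.001]
contact_force: [0.5, -0.7, -0.6]
opening: 0.0631
grip_force: 34.3
```

Call:
{"op": "carry_out", "data": {"rows": [[0, 0, 0, 0, 0, 0, 1], [0, 0, 0, 0, 0, 0, 1]]}}

```text
t: 10.5
tool_pos: [0.5728, 0.2203, 0.1072]
tool_rot: [-1.956, -2.457, 0.003]
contact_force: [1.1, -0.2, -0.3]
opening: 0.0635
grip_force: 34.3
```

```bash
python3 - <<'E'
from h import *
x=B(0,-44);plan([x+(60,YB),x+(42,YB)])
E
```

```text
now [572.8 220.3 107.2] yaw 13.0 q6 0.02 t 10.5 F [ 1.1 -0.2 -0.3] open 0.0635
(np.float64(573.9), np.float64(221.4), 60, 12.8) turn [-0.0006  0.0002  0.0009] shift [0.0029 0.0048 0.1573] dist 47 ang 0
(np.float64(573.9), np.float64(221.4), 42, 12.8) turn [0. 0. 0.] shift [0.   0.   0.06] dist 18 ang 0
```

Call:
{"op": "carry_out", "data": {"rows": [[0, 0, 0, 0.003, 0.004, 0.08, 1], [0, 0, 0, 0.003, 0.004, 0.15, 1], [0, 0, 0, 0.003, 0.004, 0.19, 1], [0, 0, 0, 0.003, 0.004, 0.215, 1], [0, 0, 0, 0.003, 0.004, 0.215, 1]]}}

```text
t: 11.0
tool_pos: [0.5744, 0.2219, 0.0442]
tool_rot: [-1.959, -2.453, -0.004]
contact_force: [-1.0, 5.1, -0.7]
opening: 0.0631
grip_force: 34.7
```

Call:
{"op": "carry_out", "data": {"rows": [[0, 0, 0, 0, 0, 0.005, 1], [0, 0, 0, 0, 0, 0.005, 1]]}}

```text
t: 11.2
tool_pos: [0.5745, 0.2221, 0.0431]
tool_rot: [-1.959, -2.454, -0.004]
contact_force: [-1.8, 5.2, 0.6]
opening: 0.0634
grip_force: 35.0
```

Call:
{"op": "carry_out", "data": {"rows": [[0, 0, 0, 0.005, 0, 0, 1], [0, 0, 0, 0.005, 0, 0.004, 1], [0, 0, 0, 0.005, 0, 0.006, 1]]}}

```text
t: 11.5
tool_pos: [0.5746, 0.2222, 0.0416]
tool_rot: [1.958, 2.456, -0.001]
contact_force: [-3.1, -1.5, 8.0]
opening: 0.0632
grip_force: 35.7
```

Call:
{"op": "carry_out", "data": {"rows": [[0, 0, 0, 0, 0, 0, -1], [0, 0, 0, 0, 0, 0, -1], [0, 0, 0, 0, 0, 0, -1], [0, 0, 0, 0, 0, 0, -1]]}}

```text
t: 11.9
tool_pos: [0.5739, 0.2226, 0.0402]
tool_rot: [-1.958, -2.456, 0.001]
contact_force: [0.1, 0.1, -0.5]
opening: 0.0853
grip_force: 0.0
```

Call:
{"op": "carry_out", "data": {"rows": [[0, 0, 0, 0, 0, -0.06, -1], [0, 0, 0, 0, 0, -0.2, -1], [0, 0, 0, 0, 0, -0.3, -1]]}}

```text
t: 12.2
tool_pos: [0.5743, 0.2228, 0.132]
tool_rot: [1.958, 2.456, 0.001]
contact_force: [-0.1, 1.2, 0.3]
opening: 0.0853
grip_force: 0.0
```

```bash
python3 - <<'E'
from h import *
d=pickle.load(open("top1.pkl","rb"));im=cv2.resize(d["img"],None,fx=4,fy=4,interpolation=cv2.INTER_CUBIC)
h=cv2.cvtColor(im,cv2.COLOR_BGR2HSV);m=cv2.inRange(h,(14,101,195),(20,160,255))
k=np.zeros_like(m);k[235*4:285*4,230*4:320*4]=m[235*4:285*4,230*4:320*4];k=cv2.morphologyEx(k,cv2.MORPH_OPEN,np.ones((11,11),np.uint8));k=cv2.morphologyEx(k,cv2.MORPH_CLOSE,np.ones((21,21),np.uint8))
c=max(cv2.findContours(k,cv2.RETR_EXTERNAL,cv2.CHAIN_APPROX_NONE)[0],key=cv2.contourArea)[:,0]
P=ray(d,(c+.5)/4-.5,.023)*1000
C0=P.mean(0);mu,ev=cv2.PCACompute(P.astype(np.float32),mean=None);ex=ev[0]*np.sign(ev[0][1]);ey=np.array([-ex[1],ex[0]])
L=np.c_[P@ex,P@ey];print("az",np.degrees(np.arctan2(ex[1],ex[0])),"ends",L[:,0].min(),L[:,0].max())
for s in range(int(L[:,0].min())+10,int(L[:,0].max()),20):
    q=L[abs(L[:,0]-s)<6,1];print(s-int(L[:,0].max())+123,round(q.min(),1),round(q.max(),1),"mid",round((q.min()+q.max())/2,1))
x0=L[:,0].max()-123; q=L[(L[:,0]<x0+30)&(L[:,0]>x0-105),1]; print("origin",x0*ex+np.median([q.max(),q.min()])*ey)
d=get_image("top");cv2.imwrite("pics/p3.png",np.hstack([cv2.resize(d["img"][180:280,105:205],(400,400),interpolation=3),cv2.resize(im[940:1140,920:1280],(400,400))]));print(get_obs()["tool_pos"])
E
```

```text
az 70.53202 ends -158.46097369934935 92.09621851291148
-117 -446.2 -418.4 mid -432.3
-97 -447.0 -418.3 mid -432.6
-77 -446.4 -418.2 mid -432.3
-57 -437.5 -418.4 mid -428.0
-37 -435.7 -418.6 mid -427.2
-17 -436.3 -418.7 mid -427.5
3 -436.9 -418.9 mid -427.9
23 -437.8 -419.2 mid -428.5
43 -442.7 -419.0 mid -430.9
63 -443.2 -419.4 mid -431.3
83 -446.8 -415.9 mid -431.4
103 -450.1 -412.8 mid -431.5
origin [ 397.51027483 -173.29355687]
[0.57764645 0.22379016 0.13858328]
```

View pics/p3.png

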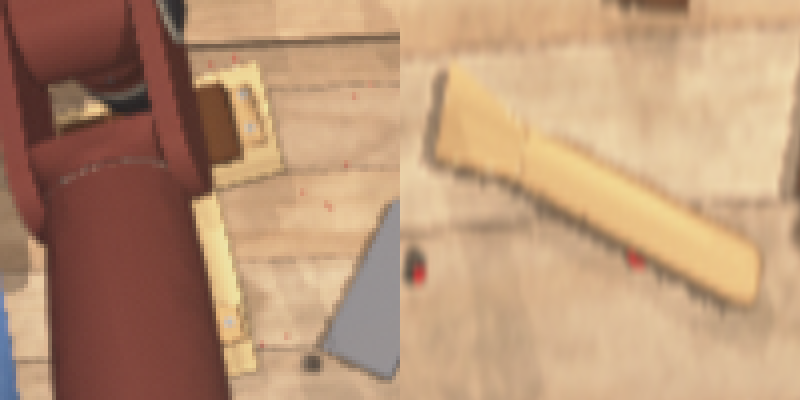

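core_right sits beside its stop at picture (225,120), partly hidden by the arm. The handle crop is clear, with the flared end at upper left. Next is the handle.

```bash
python3 - <<'E'
from h import *
plan([(490,25,125,-3),(397,-173,80,-19.5),(397,-173,4,-19.5)])
E
```

```text
now [577.6 223.8 138.6] yaw 12.9 q6 0.02 t 12.25 F [2.5 1.3 3.5] open 0.0853
(490, 25, 125, -3) turn [ 0.0033 -0.0005  0.0883] shift [-0.5807 -0.4331  0.0407] dist 218 ang 16
(397, -173, 80, -19.5) turn [0.     0.     0.0917] shift [-0.6753 -0.275   0.15  ] dist 223 ang 17
(397, -173, 4, -19.5) turn [0. 0. 0.] shift [0.     0.     0.2533] dist 76 ang 0
```

Call:
{"op": "carry_out", "data": {"rows": [[0, 0, 0.0883, -0.16, -0.12, 0.01, -1], [0, 0, 0.0883, -0.32, -0.24, 0.02, -1], [0, 0, 0.0883, -0.58, -0.433, 0.03, -1], [0, 0, 0.0883, -0.58, -0.433, 0.03, -1], [0, 0, 0.0883, -0.58, -0.433, 0.03, -1]]}}

```text
t: 12.75
tool_pos: [0.4843, 0.0215, 0.1207]
tool_rot: [-2.282, -2.159, 0.002]
contact_force: [0.0, 0.3, -0.2]
opening: 0.0856
grip_force: 0.0
```

Call:
{"op": "carry_out", "data": {"rows": [[0, 0, 0.0917, -0.675, -0.275, 0.15, -1], [0, 0, 0.0917, -0.675, -0.275, 0.15, -1], [0, 0, 0.0917, -0.675, -0.275, 0.15, -1], [0, 0, 0.0917, -0.675, -0.275, 0.15, -1], [0, 0, 0.0917, -0.675, -0.275, 0.15, -1]]}}

```text
t: 13.25
tool_pos: [0.3912, -0.1759, 0.0755]
tool_rot: [-2.568, -1.809, 0.002]
contact_force: [0.3, -0.3, -0.2]
opening: 0.0852
grip_force: 0.0
```

```bash
python3 - <<'E'
from h import *
plan([(397,-173,50,-19.5),(397,-173,4,-19.5)])
d=get_image("top");pickle.dump(d,open("top3.pkl","wb"));cv2.imwrite("pics/p4.png",cv2.resize(d["img"][180:280,105:205],(600,600),interpolation=3))
E
```

```text
now [ 391.2 -175.9   75.5] yaw -19.7 q6 -0.25 t 13.25 F [ 0.3 -0.3 -0.2] open 0.0852
(397, -173, 50, -19.5) turn [-0.0003  0.0002 -0.0011] shift [0.0157 0.0151 0.0849] dist 26 ang 0
(397, -173, 4, -19.5) turn [0. 0. 0.] shift [0.     0.     0.1533] dist 46 ang 0
```

View pics/p4.png

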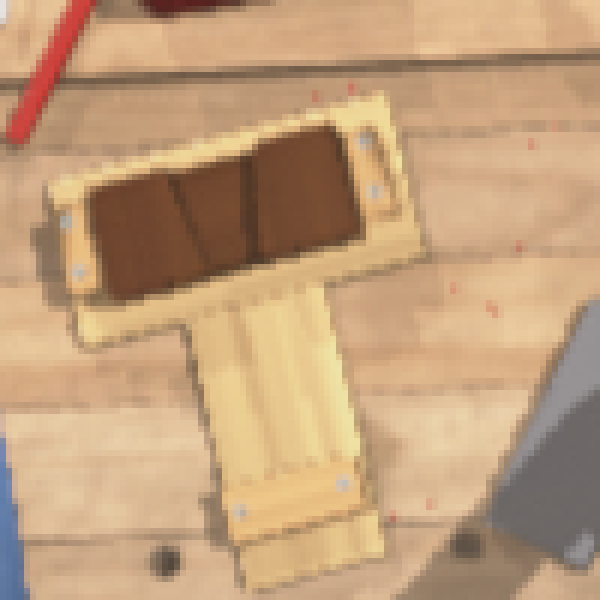

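Both blocks are seated flush, and the slot between (172,175)–(210,268) and (245,160)–(255,262) widens away from the bearer.

Call:
{"op": "carry_out", "data": {"rows": [[0, 0, 0, 0.0157, 0.015, 0.085, -1], [0, 0, 0, 0.0157, 0.015, 0.16, -1], [0, 0, 0, 0.0157, 0.015, 0.22, -1], [0, 0, 0, 0.0157, 0.015, 0.237, -1], [0, 0, 0, 0.0157, 0.015, 0.237, -1]]}}

```text
t: 13.8
tool_pos: [0.3985, -0.1701, 0.0047]
tool_rot: [-2.564, -1.812, 0.001]
contact_force: [0.2, -0.7, 0.7]
opening: 0.0852
grip_force: 0.0
```

Call:
{"op": "carry_out", "data": {"rows": [[0, 0, 0, 0, 0, 0, 1], [0, 0, 0, 0, 0, 0, 1], [0, 0, 0, 0, 0, 0, 1], [0, 0, 0, 0, 0, 0, 1], [0, 0, 0, 0, 0, 0, 1]], "force": 50}}

```text
t: 14.3
tool_pos: [0.3998, -0.1712, 0.0063]
tool_rot: [2.564, 1.812, 0.001]
contact_force: [0.1, 0.1, 3.2]
opening: 0.0283
grip_force: 51.4
```

Call:
{"op": "carry_out", "data": {"rows": [[0, 0, 0, 0, 0, 0, 1], [0, 0, 0, 0, 0, 0, 1], [0, 0, 0, 0, 0, 0, 1], [0, 0, 0, 0, 0, 0, 1], [0, 0, 0, 0, 0, 0, 1]]}}

```text
t: 14.8
tool_pos: [0.3998, -0.1712, 0.0063]
tool_rot: [2.565, 1.812, 0.001]
contact_force: [-0.8, 1.0, 5.8]
opening: 0.0291
grip_force: 51.6
```

```bash
python3 - <<'E'
from h import *
x=B(-91,0);plan([(397,-173,120,-19.5),(430,-60,125,-45),(450,100,125,-65),x+(125,-77.2),x+(60,-77.2)])
d=get_image("top");cv2.imwrite("pics/p5.png",cv2.resize(d["img"][230:290,220:330],(800,436),interpolation=3))
E
```

```text
now [ 399.8 -171.2    6.3] yaw -19.5 q6 -0.24 t 14.8 F [-0.8  1.   5.8] open 0.0291
(397, -173, 120, -19.5) turn [ 0.0005  0.0001 -0.0001] shift [-0.0088 -0.0062 -0.379 ] dist 114 ang 0
(430, -60, 125, -45) turn [0.     0.     0.1417] shift [ 0.3918 -0.022  -0.0167] dist 118 ang 26
(450, 100, 125, -65) turn [0.     0.     0.1111] shift [ 0.4243 -0.33    0.    ] dist 161 ang 20
(np.float64(475.5), np.float64(244.1), 125, -77.2) turn [0.     0.     0.0678] shift [ 0.28   -0.3994  0.    ] dist 146 ang 12
(np.float64(475.5), np.float64(244.1), 60, -77.2) turn [0. 0. 0.] shift [0.     0.     0.2167] dist 65 ang 0
```

Call:
{"op": "carry_out", "data": {"rows": [[0, 0, 0, 0, 0, -0.1, 1], [0, 0, 0, 0, 0, -0.24, 1], [0, 0, 0, 0, 0, -0.38, 1], [0, 0, 0, 0, 0, -0.38, 1]]}}

```text
t: 15.25
tool_pos: [0.4025, -0.1729, 0.1256]
tool_rot: [2.557, 1.807, 0.007]
contact_force: [0.1, -1.2, -1.4]
opening: 0.0289
grip_force: 50.9
```

Call:
{"op": "carry_out", "data": {"rows": [[0, 0, 0.03, 0.08, -0.004, -0.017, 1], [0, 0, 0.065, 0.18, -0.01, -0.017, 1], [0, 0, 0.1, 0.28, -0.016, -0.017, 1], [0, 0, 0.13, 0.36, -0.02, -0.017, 1], [0, 0, 0.1417, 0.392, -0.022, -0.017, 1]]}}

```text
t: 15.75
tool_pos: [0.4314, -0.0557, 0.1227]
tool_rot: [-2.901, -1.2, 0.003]
contact_force: [-0.0, -0.4, -2.3]
opening: 0.0288
grip_force: 50.8
```

Call:
{"op": "carry_out", "data": {"rows": [[0, 0, 0.022, 0.085, -0.066, 0, 1], [0, 0, 0.05, 0.19, -0.15, 0, 1], [0, 0, 0.08, 0.3, -0.23, 0, 1], [0, 0, 0.1, 0.39, -0.3, 0, 1], [0, 0, 0.111, 0.424, -0.33, 0, 1]]}}

```text
t: 16.25
tool_pos: [0.4511, 0.1047, 0.1227]
tool_rot: [-3.066, -0.681, 0.004]
contact_force: [-0.0, -0.8, -2.0]
opening: 0.0288
grip_force: 50.8
```

Call:
{"op": "carry_out", "data": {"rows": [[0, 0, 0.015, 0.06, -0.08, 0, 1], [0, 0, 0.035, 0.13, -0.18, 0, 1], [0, 0, 0.05, 0.2, -0.29, 0, 1], [0, 0, 0.064, 0.26, -0.37, 0, 1], [0, 0, 0.068, 0.28, -0.4, 0, 1]]}}

```text
t: 16.75
tool_pos: [0.4767, 0.2486, 0.1226]
tool_rot: [-3.122, -0.351, 0.004]
contact_force: [-0.2, -0.9, -2.4]
opening: 0.0291
grip_force: 50.8
```

Call:
{"op": "carry_out", "data": {"rows": [[0, 0, 0, 0, 0, 0, 1], [0, 0, 0, 0, 0, 0, 1], [0, 0, 0, 0, 0, 0, 1]]}}

```text
t: 17.05
tool_pos: [0.477, 0.2456, 0.1236]
tool_rot: [3.122, 0.348, -0.002]
contact_force: [-0.2, 0.1, -1.4]
opening: 0.0286
grip_force: 50.8
```

```bash
python3 - <<'E'
from h import *
x=B(-87.5,0);plan([x+(70,-77.2),x+(42,-77.2)])
b=get_image("top");a=get_image("side");pickle.dump((a,b),open("hold.pkl","wb"))
cv2.imwrite("pics/p6.png",np.hstack([cv2.resize(a["img"][200:350,200:400],(400,300),interpolation=3),cv2.resize(b["img"][170:290,100:260],(400,300),interpolation=3)]))
E
```

```text
now [477.  245.6 123.6] yaw -77.3 q6 1.69 t 17.05 F [-0.2  0.1 -1.4] open 0.0286
(np.float64(478.9), np.float64(244.9), 70, -77.2) turn [ 0.0001  0.0004 -0.0005] shift [0.0058 0.0034 0.1787] dist 54 ang 0
(np.float64(478.9), np.float64(244.9), 42, -77.2) turn [0. 0. 0.] shift [0.     0.     0.0933] dist 28 ang 0
```

View pics/p6.png

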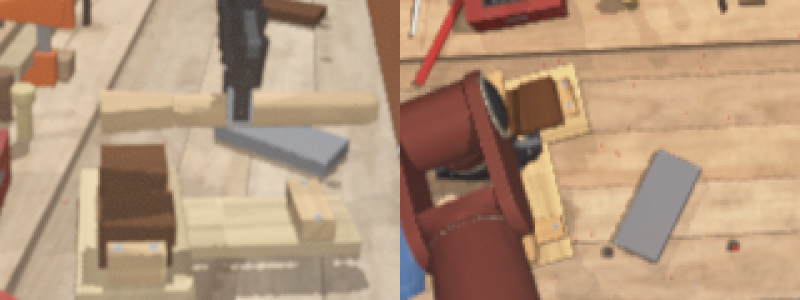

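The side view shows the handle held level above the slot, flared end towards the head, tail end over the bearer. I'll lower it in steps.

Call:
{"op": "carry_out", "data": {"rows": [[0, 0, 0, 0.004, 0.003, 0.08, 1], [0, 0, 0, 0.004, 0.003, 0.14, 1], [0, 0, 0, 0.004, 0.003, 0.18, 1], [0, 0, 0, 0.004, 0.003, 0.18, 1], [0, 0, 0, 0.004, 0.003, 0.18, 1]]}}

```text
t: 17.65
tool_pos: [0.4791, 0.2457, 0.0708]
tool_rot: [-3.122, -0.348, -0.0]
contact_force: [1.3, -0.0, -0.5]
opening: 0.0288
grip_force: 50.8
```

```bash
python3 - <<'E'
from h import *
x=B(-87.5,0);plan([x+(70,-77.2),x+(42,-77.2)])
a=get_image("side");pickle.dump(a,open("hold2.pkl","wb"))
cv2.imwrite("pics/p7.png",cv2.resize(a["img"][230:350,230:390],(800,600),interpolation=3))
E
```

```text
now [479.1 245.7  70.8] yaw -77.3 q6 1.68 t 17.65 F [ 1.3 -0.  -0.5] open 0.0288
(np.float64(478.9), np.float64(244.9), 70, -77.2) turn [-0.     -0.0001 -0.0003] shift [-0.0013  0.0025  0.0027] dist 1 ang 0
(np.float64(478.9), np.float64(244.9), 42, -77.2) turn [0. 0. 0.] shift [0.     0.     0.0933] dist 28 ang 0
```

View pics/p7.png

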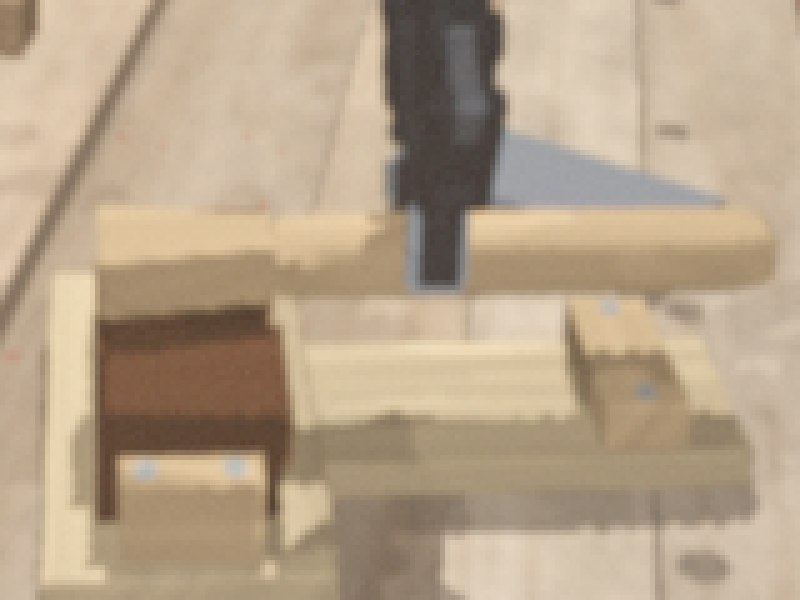

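The flared end (97,230–310) lines up with the block's far face, and the handle is above the slot. I'll lower it.

Call:
{"op": "carry_out", "data": {"rows": [[0, 0, 0, 0, 0.002, 0.03, 1], [0, 0, 0, 0, 0.002, 0.05, 1], [0, 0, 0, 0, 0.002, 0.065, 1], [0, 0, 0, 0, 0.002, 0.065, 1]]}}

```text
t: 18.1
tool_pos: [0.4783, 0.2451, 0.0499]
tool_rot: [3.122, 0.349, -0.003]
contact_force: [-0.5, -1.0, -1.7]
opening: 0.0287
grip_force: 50.8
```

No contact so far, so it is in the slot. I'll finish lowering.

Call:
{"op": "carry_out", "data": {"rows": [[0, 0, 0, 0, 0, 0.012, 1], [0, 0, 0, 0, 0, 0.024, 1], [0, 0, 0, 0, 0, 0.027, 1], [0, 0, 0, 0, 0, 0.027, 1]]}}

```text
t: 18.5
tool_pos: [0.4789, 0.2453, 0.0426]
tool_rot: [3.122, 0.349, -0.001]
contact_force: [-0.8, 0.2, -1.3]
opening: 0.0288
grip_force: 50.8
```

Call:
{"op": "carry_out", "data": {"rows": [[0, 0, 0, 0, 0, 0.004, 1], [0, 0, 0, 0, 0, 0.004, 1], [0, 0, 0, 0, 0, 0.004, -1], [0, 0, 0, 0, 0, 0.004, -1], [0, 0, 0, 0, 0, 0.004, -1]]}}

```text
t: 19.0
tool_pos: [0.4793, 0.2454, 0.042]
tool_rot: [-3.122, -0.349, -0.001]
contact_force: [-1.4, 0.2, 0.3]
opening: 0.0711
grip_force: 0.0
```

Call:
{"op": "carry_out", "data": {"rows": [[0, 0, 0, 0, 0, 0, -1], [0, 0, 0, 0, 0, -0.06, -1], [0, 0, 0, 0, 0, -0.18, -1], [0, 0, 0, 0, 0, -0.33, -1], [0, 0, 0, 0, 0, -0.33, -1]]}}

```text
t: 19.5
tool_pos: [0.4835, 0.2469, 0.1486]
tool_rot: [-3.119, -0.349, -0.021]
contact_force: [1.5, 1.4, 0.2]
opening: 0.0855
grip_force: 0.0
```

```bash
python3 - <<'E'
from h import *
c=(443.7,-374)
plan([(475,50,140,-85),(465,-160,130,-98),c+(90,-109.6),c+(6,-109.6)])
E
```

```text
now [483.5 246.9 148.6] yaw -77.2 q6 1.68 t 19.5 F [1.5 1.4 0.2] open 0.0855
(475, 50, 140, -85) turn [-0.0008 -0.0043  0.0431] shift [-0.1729  0.6339  0.0254] dist 197 ang 8
(465, -160, 130, -98) turn [0.     0.     0.0722] shift [-0.0942  0.6944  0.0333] dist 210 ang 13
(443.7, -374, 90, -109.6) turn [0.     0.     0.0644] shift [0.029  0.7163 0.1333] dist 219 ang 12
(443.7, -374, 6, -109.6) turn [0. 0. 0.] shift [0.   0.   0.28] dist 84 ang 0
```

Call:
{"op": "carry_out", "data": {"rows": [[0, 0, 0.043, -0.04, 0.15, 0.01, -1], [0, 0, 0.043, -0.172, 0.634, 0.02, -1], [0, 0, 0.043, -0.172, 0.634, 0.02, -1], [0, 0, 0.043, -0.172, 0.634, 0.02, -1], [0, 0, 0.043, -0.172, 0.634, 0.02, -1]]}}

```text
t: 20.0
tool_pos: [0.4705, 0.0437, 0.1345]
tool_rot: [3.137, 0.126, 0.0]
contact_force: [-0.3, -0.0, 0.1]
opening: 0.0854
grip_force: 0.0
```

Call:
{"op": "carry_out", "data": {"rows": [[0, 0, 0.072, -0.094, 0.694, 0.033, -1], [0, 0, 0.072, -0.094, 0.694, 0.033, -1], [0, 0, 0.072, -0.094, 0.694, 0.033, -1], [0, 0, 0.072, -0.094, 0.694, 0.033, -1], [0, 0, 0.072, -0.094, 0.694, 0.033, -1]]}}

```text
t: 20.5
tool_pos: [0.4606, -0.165, 0.1248]
tool_rot: [3.132, -0.225, 0.001]
contact_force: [0.9, 0.0, 0.9]
opening: 0.0853
grip_force: 0.0
```

Call:
{"op": "carry_out", "data": {"rows": [[0, 0, 0.064, 0.029, 0.716, 0.1, -1], [0, 0, 0.064, 0.029, 0.716, 0.1, -1], [0, 0, 0.064, 0.029, 0.716, 0.1, -1], [0, 0, 0.064, 0.029, 0.716, 0.1, -1], [0, 0, 0.064, 0.029, 0.716, 0.1, -1]]}}

```text
t: 21.0
tool_pos: [0.4395, -0.3781, 0.0941]
tool_rot: [3.095, -0.535, -0.0]
contact_force: [-0.1, 0.4, -0.2]
opening: 0.0856
grip_force: 0.0
```

```bash
python3 - <<'E'
from h import *
c=(443.7,-374)
plan([c+(60,-109.6),c+(6,-109.6)])
b=get_image("top");a=get_image("side");pickle.dump((a,b),open("h3.pkl","wb"))
cv2.imwrite("pics/p8.png",np.hstack([cv2.resize(a["img"][240:360,220:400],(400,300),interpolation=3),cv2.resize(b["img"][180:280,105:205],(400,300),interpolation=3)]))
E
```

```text
now [ 439.5 -378.1   94.1] yaw -109.6 q6 1.07 t 21.0 F [-0.1  0.4 -0.2] open 0.0856
(443.7, -374, 60, -109.6) turn [ 0.0001  0.     -0.    ] shift [ 0.0086 -0.0176  0.1137] dist 35 ang 0
(443.7, -374, 6, -109.6) turn [0. 0. 0.] shift [0.   0.   0.18] dist 54 ang 0
```

View pics/p8.png

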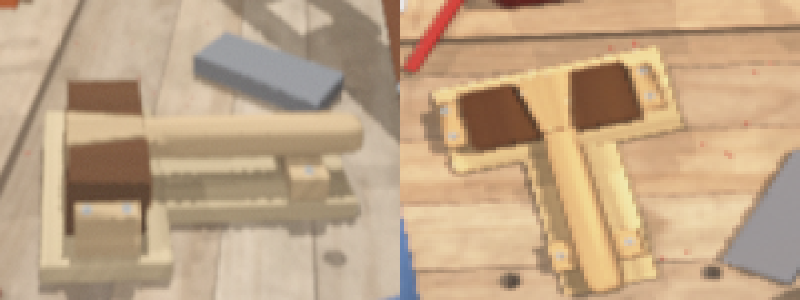

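The handle lies in the slot, level on cheek and bearer, its end flush with the head edge (left picture: (66,125), right: (545,75)). Now the top cheek.

Call:
{"op": "carry_out", "data": {"rows": [[0, 0, 0, 0.0086, -0.0176, 0.11, -1], [0, 0, 0, 0.0086, -0.0176, 0.2, -1], [0, 0, 0, 0.0086, -0.0176, 0.26, -1], [0, 0, 0, 0.0086, -0.0176, 0.293, -1], [0, 0, 0, 0.0086, -0.0176, 0.293, -1]]}}

```text
t: 21.6
tool_pos: [0.4437, -0.3688, 0.0054]
tool_rot: [-3.095, 0.528, 0.004]
contact_force: [-0.2, 0.6, -0.1]
opening: 0.0853
grip_force: 0.0
```

Call:
{"op": "carry_out", "data": {"rows": [[0, 0, 0, 0, 0, 0, 1], [0, 0, 0, 0, 0, 0, 1], [0, 0, 0, 0, 0, 0, 1], [0, 0, 0, 0, 0, 0, 1], [0, 0, 0, 0, 0, 0, 1]]}}

```text
t: 22.1
tool_pos: [0.4453, -0.3724, 0.0091]
tool_rot: [3.095, -0.531, 0.005]
contact_force: [1.4, 1.5, 6.2]
opening: 0.062
grip_force: 55.2
```

```bash
python3 - <<'E'
from h import *
c=(443.7,-374);x=B(0,0)
plan([c+(150,-109.6),(460,-190,160,-80),(485,0,160,-45),(530,170,160,-12),x+(140,YB),x+(85,YB)])
E
```

```text
now [ 445.3 -372.4    9.1] yaw -109.5 q6 1.09 t 22.1 F [1.4 1.5 6.2] open 0.062
(443.7, -374, 150, -109.6) turn [ 0.0004 -0.0011  0.0007] shift [-0.0017  0.0075 -0.4695] dist 141 ang 0
(460, -190, 160, -80) turn [ 0.      0.     -0.1644] shift [-0.1546 -0.596  -0.0333] dist 185 ang 30
(485, 0, 160, -45) turn [ 0.      0.     -0.1944] shift [ 0.192  -0.6092  0.    ] dist 192 ang 35
(530, 170, 160, -12) turn [ 0.      0.     -0.1833] shift [ 0.5068 -0.2946  0.    ] dist 176 ang 33
(np.float64(564.2), np.float64(264.3), 140, 12.8) turn [ 0.      0.     -0.1378] shift [0.3312 0.0462 0.0667] dist 102 ang 25
(np.float64(564.2), np.float64(264.3), 85, 12.8) turn [0. 0. 0.] shift [0.     0.     0.1833] dist 55 ang 0
```

Call:
{"op": "carry_out", "data": {"rows": [[0, 0, 0, 0, 0, -0.1, 1], [0, 0, 0, 0, 0, -0.22, 1], [0, 0, 0, 0, 0, -0.34, 1], [0, 0, 0, 0, 0, -0.46, 1], [0, 0, 0, 0, 0, -0.48, 1]]}}

```text
t: 22.6
tool_pos: [0.4461, -0.3736, 0.157]
tool_rot: [3.09, -0.53, 0.013]
contact_force: [0.5, -0.6, -0.3]
opening: 0.0621
grip_force: 55.2
```

Call:
{"op": "carry_out", "data": {"rows": [[0, 0, -0.035, -0.033, -0.13, -0.03, 1], [0, 0, -0.075, -0.07, -0.27, -0.03, 1], [0, 0, -0.115, -0.106, -0.41, -0.03, 1], [0, 0, -0.15, -0.14, -0.54, -0.03, 1], [0, 0, -0.164, -0.155, -0.596, -0.03, 1]]}}

```text
t: 23.1
tool_pos: [0.4589, -0.184, 0.1584]
tool_rot: [-3.127, -0.283, 0.002]
contact_force: [0.3, -0.1, -1.2]
opening: 0.0621
grip_force: 55.2
```

Call:
{"op": "carry_out", "data": {"rows": [[0, 0, -0.04, 0.04, -0.127, 0, 1], [0, 0, -0.083, 0.081, -0.257, 0, 1], [0, 0, -0.126, 0.123, -0.39, 0, 1], [0, 0, -0.17, 0.165, -0.525, 0, 1], [0, 0, -0.194, 0.192, -0.609, 0, 1]]}}

```text
t: 23.6
tool_pos: [0.4837, 0.0053, 0.1586]
tool_rot: [-2.898, -1.209, 0.002]
contact_force: [0.4, -0.3, -0.9]
opening: 0.0619
grip_force: 55.2
```

Call:
{"op": "carry_out", "data": {"rows": [[0, 0, -0.04, 0.11, -0.063, 0, 1], [0, 0, -0.083, 0.225, -0.13, 0, 1], [0, 0, -0.126, 0.344, -0.2, 0, 1], [0, 0, -0.165, 0.45, -0.262, 0, 1], [0, 0, -0.183, 0.507, -0.295, 0, 1]]}}

```text
t: 24.1
tool_pos: [0.5291, 0.1753, 0.1585]
tool_rot: [-2.436, -1.981, 0.002]
contact_force: [0.1, 0.4, -0.9]
opening: 0.0619
grip_force: 55.2
```

```bash
python3 - <<'E'
from h import *
x=B(0,0)
plan([x+(140,YB),x+(85,YB)])
E
```

```text
now [529.1 175.3 158.5] yaw -11.8 q6 0.39 t 24.1 F [ 0.1  0.4 -0.9] open 0.0619
(np.float64(564.2), np.float64(264.3), 140, 12.8) turn [-5.000e-04 -1.000e-04 -1.365e-01] shift [0.3144 0.0543 0.0615] dist 97 ang 25
(np.float64(564.2), np.float64(264.3), 85, 12.8) turn [0. 0. 0.] shift [0.     0.     0.1833] dist 55 ang 0
```

Call:
{"op": "carry_out", "data": {"rows": [[0, 0, -0.035, 0.08, 0.012, 0.016, 1], [0, 0, -0.08, 0.19, 0.03, 0.036, 1], [0, 0, -0.12, 0.29, 0.045, 0.055, 1], [0, 0, -0.137, 0.325, 0.05, 0.062, 1], [0, 0, -0.137, 0.325, 0.05, 0.062, 1]]}}

```text
t: 24.6
tool_pos: [0.5638, 0.266, 0.1392]
tool_rot: [-1.962, -2.452, 0.004]
contact_force: [0.2, -0.4, -1.7]
opening: 0.0621
grip_force: 55.2
```

Call:
{"op": "carry_out", "data": {"rows": [[0, 0, 0, 0, 0, 0.07, 1], [0, 0, 0, 0, 0, 0.14, 1], [0, 0, 0, 0, 0, 0.19, 1], [0, 0, 0, 0, 0, 0.19, 1], [0, 0, 0, 0, 0, 0.19, 1]]}}

```text
t: 25.1
tool_pos: [0.5645, 0.2646, 0.0842]
tool_rot: [-1.966, -2.45, 0.001]
contact_force: [0.2, -0.1, -0.9]
opening: 0.0625
grip_force: 55.2
```

```bash
python3 - <<'E'
from h import *
x=B(0,0)
plan([x+(85,YB),x+(69,YB)])
a=get_image("side")
cv2.imwrite("pics/p9.png",cv2.resize(a["img"][230:350,220:380],(640,480),interpolation=3))
E
```

```text
now [564.5 264.6  84.2] yaw 12.5 q6 0.1 t 25.1 F [ 0.2 -0.1 -0.9] open 0.0625
(np.float64(564.2), np.float64(264.3), 85, 12.8) turn [-0.0002  0.     -0.0015] shift [-0.0008 -0.0011 -0.0028] dist 1 ang 0
(np.float64(564.2), np.float64(264.3), 69, 12.8) turn [0. 0. 0.] shift [0.     0.     0.0533] dist 16 ang 0
```

View pics/p9.png

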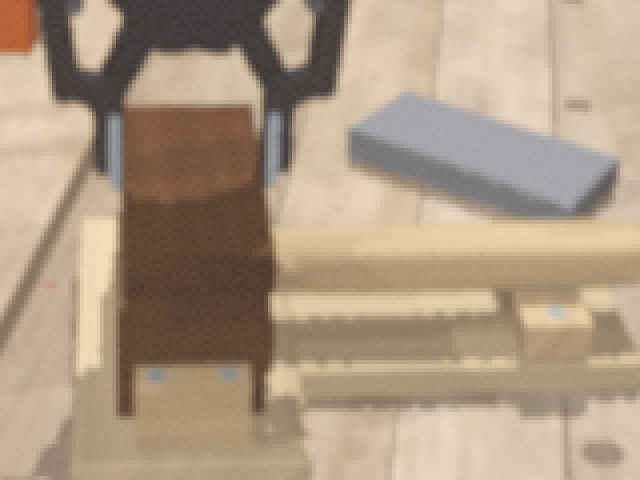

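The side view shows the cheek held level and square over the head, edges in line (120–270). I'll lower it.

Call:
{"op": "carry_out", "data": {"rows": [[0, 0, 0, 0, 0, 0.02, 1], [0, 0, 0, 0, 0, 0.04, 1], [0, 0, 0, 0, 0, 0.05, 1], [0, 0, 0, 0, 0, 0.05, 1]]}}

```text
t: 25.55
tool_pos: [0.5643, 0.265, 0.0687]
tool_rot: [-1.964, -2.451, 0.001]
contact_force: [-0.2, -0.1, -0.8]
opening: 0.0622
grip_force: 55.2
```

Call:
{"op": "carry_out", "data": {"rows": [[0, 0, 0, 0, 0, 0.003, 1], [0, 0, 0, 0, 0, 0.003, 1]]}}

```text
t: 25.75
tool_pos: [0.5647, 0.2651, 0.0684]
tool_rot: [1.965, 2.451, 0.0]
contact_force: [-0.5, -0.1, -0.3]
opening: 0.062
grip_force: 55.2
```

Call:
{"op": "carry_out", "data": {"rows": [[0, 0, 0, 0, 0, 0.004, 1], [0, 0, 0, 0, 0, 0.004, 1]]}}

```text
t: 25.95
tool_pos: [0.5648, 0.2652, 0.0682]
tool_rot: [1.965, 2.451, 0.0]
contact_force: [-2.6, -0.9, 4.5]
opening: 0.0621
grip_force: 55.8
```

Call:
{"op": "carry_out", "data": {"rows": [[0, 0, 0, 0, 0, 0, -1], [0, 0, 0, 0, 0, 0, -1], [0, 0, 0, 0, 0, 0, -1], [0, 0, 0, 0, 0, 0, -1]]}}

```text
t: 26.35
tool_pos: [0.5645, 0.265, 0.067]
tool_rot: [-1.965, -2.451, 0.0]
contact_force: [0.8, -0.5, 0.0]
opening: 0.0855
grip_force: 0.0
```

Call:
{"op": "carry_out", "data": {"rows": [[0, 0, 0, 0, 0, -0.05, -1], [0, 0, 0, 0, 0, -0.15, -1], [0, 0, 0, 0, 0, -0.3, -1], [0, 0, 0, 0, 0, -0.4, -1]]}}

```text
t: 26.75
tool_pos: [0.5657, 0.2654, 0.1917]
tool_rot: [1.963, 2.45, 0.006]
contact_force: [-0.4, -0.5, 0.7]
opening: 0.0852
grip_force: 0.0
```

Call:
{"op": "carry_out", "data": {"rows": [[0, 0, 0, -0.75, -0.2, 0, -1], [0, 0, 0, -0.75, -0.2, 0, -1], [0, 0, 0, -0.75, -0.2, 0, -1], [0, 0, 0, -0.75, -0.2, 0, -1], [0, 0, 0, -0.75, -0.2, 0, -1]]}}

```text
t: 27.25
tool_pos: [0.555, 0.0296, 0.1888]
tool_rot: [1.966, 2.448, 0.001]
contact_force: [1.0, 0.1, 0.1]
opening: 0.0852
grip_force: 0.0
```

```bash
python3 - <<'E'
from h import *
a=get_image("side");d=get_image("top");plan([])
cv2.imwrite("pics/p10.png",np.hstack([cv2.resize(a["img"][230:350,220:380],(400,300),interpolation=3),cv2.resize(d["img"][180:280,105:205],(400,300),interpolation=3)]))
im=cv2.resize(d["img"],None,fx=4,fy=4,interpolation=cv2.INTER_CUBIC);m=dark(im)
k=np.zeros_like(m);k[740:980,430:720]=m[740:980,430:720];k=cv2.morphologyEx(k,cv2.MORPH_OPEN,np.ones((9,9),np.uint8))
c=max(cv2.findContours(k,cv2.RETR_EXTERNAL,cv2.CHAIN_APPROX_NONE)[0],key=cv2.contourArea)[:,0]
print(cv2.minAreaRect((ray(d,(c+.5)/4-.5,.079)*1000).astype(np.float32)))
E
```

```text
now [555.3  28.8 188.6] yaw 12.3 q6 -0.3 t 27.35 F [ 1.1  0.7 -0.6] open 0.0853
((558.619384765625, 258.34710693359375), (78.21403503417969, 150.8867645263672), 12.066906929016113)
```

View pics/p10.png

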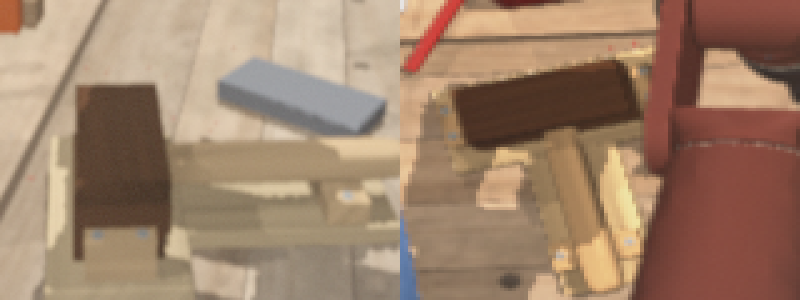

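The cheek sits level and flush on the head (side view (120,150), top view (545,100)). Its measured centre, after allowing for the visible side faces, is about (565,264), which matches the board origin.

```bash
python3 -c "
from station import finish_job; print(finish_job())"
```

```text
the job is handed in; nothing more can be done
None
```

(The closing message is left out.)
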